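# Slide the insulating plate home under the busbar bridge

## Robot

A 6-joint arm with a two-finger parallel gripper is mounted at the origin on the work surface. World frame = base frame: x ahead of the robot, y to its left, z up, the work surface at z = 0. Lengths are in m, angles in rad, forces in N, time in s.
With the tool pointing down it reaches from about 0.375 to 0.975 m from the base axis. Payload 3.8 kg.
Tool frame: the origin (TCP) lies between the finger pads; the fingertips stand 22 mm ahead of it and the grasp point (between the pads) lies 3 mm ahead of it; y points along the fingers, x is the direction in which the jaws open and shut, and the axes are right-handed (so a half turn about y gives the same grasp; the last joint's range is limited). The gripper opens to 85 mm and grips with 20 to 120 N. Pads are 22 mm wide; open, the fingers measure 114 mm over their backs; the gripper's body (76 mm by 85 mm) begins 54 mm behind the grasp point. The pads swing forward as they close: fully open they stand 13 mm farther back than shut.
Start: joints at [-1.233, 0.264, 1.604, -0, 1.274, -0.037], TCP at [0.247, -0.628, 0.253] pointing down, gripper open.
Joint ranges: [-2.63, 2.63], [-0.94, 2.18], [0.31, 2.57], [-1.31, 4.45], [0, 2.66], [-2.55, 2.55]. Speed limits (rad/s): [2.57, 2.57, 3.14, 3.14, 3.14, 3.14].

## Interface

Orientations are given as a 3x3 rotation matrix whose columns are the frame's x, y, z axes.
In Python, from rig import observe, grab_frame, camera_params, hand_in gives the robot as it stands.
- The arm moves only by the shell command python3 -m inch 'ROWS' [OPENING] [FORCE]. ROWS is a JSON object of lists of equal length, an entry for each row: "linear": the shift along the tool's x, y, z in cm, a list of three; "rotation": the turn, a rotation vector about the tool's x, y, z in degrees, a list of three. A call has 1 to 12 rows; each row is the pose to reach, as a shift and turn from the pose commanded when the call began, along the tool's axes at that moment; what a row does not reach only later rows make up. A row lasts 1/12 s, in which the tool goes at most 41.7 mm and 7.16 degrees, less where a joint would pass 70% of its speed; a pose out of reach is approached as far as the arm can. A call with a gripper value outside its range is refused whole. OPENING is the finger opening in cm, from 0 to 8.54, set as the call begins (- or left out, the last holds). The fingers move at their own pace and stop on an object; FORCE is the grip in N (left out, the last holds). Time passes only in rows, so rows that repeat a pose let the fingers close. It gives the time, the measured TCP pose, the force and the opening at its end, in the units of the state.
- observe(): the state, without advancing time (a new reading comes with each control period).
- grab_frame(name): name is "side" or "top"; returns (picture, depth): 400x640x3 uint8, red, green, blue; 400x640 float32, m along the optical axis (not along the pixel's ray), 0 where there is no reading.
- camera_params(name): a dict with "fovy" (degrees; the focal length in pixels is half the picture's height over the tangent of half this angle, whatever the lens; pixels are square), "cx", "cy" (the principal point, pixels), "T" (4x4, takes a point from camera to world coordinates). Camera axes: x right, y down, z forward; pixel columns grow to the right and rows downward; lengths in m; the calibration is good to about 2 mm. A picture is of the moment at which its call begins. camera_params takes no time and is no camera call.
- hand_in(): hands the job in, once; it reports no verdict.
The state is a dict: "clock": time; "joint_positions": joint angles; "qvel": joint speeds; "tau": joint torques, N m; "tool_pos": TCP position; "eef_rot": TCP orientation; "contact_force": force on the tool from outside, world axes, zero at the start; "torque": the same for the moment, N m; "grip_width": opening from 0.0 (shut) to 1.0 (fully open).
Only numpy, scipy, OpenCV 4.12 (cv2) and the standard library are available. Lean on these libraries where they do the work, as an engineer would, in place of code of your own. Each camera call takes 0.05 s, during which the arm holds its last target. There are 200 camera calls.

## Task

Push the yellow insulating plate flat along the grey mounting panel and under the low copper busbar until it is fully home, its leading edge flush against the black end stop beyond the bar. Only push it with the fingers: do not lift it or let it tip, and do not let anything press on the copper bar. Leave the breaker, the contactor and the screwdriver where they are, and take the hand away at the end.

Things in the scene. Friction and masses are not known exactly. Their poses are not given: they have to be found in the camera images.
- panel: Fixed grey mounting panel lying on the bench, 460 x 400 mm, 6 mm thick. Origin on its underside; its x is the direction in which the plate is pushed in, z up. It reaches from x = -215 to +245 mm and y = -200 to +200 mm; its top face is at z = 6 mm. The copper bar (busbar) and the end stop (stop) are fixed to it.
- stop (a point): Foot of the near face of the black end stop, in the middle, on the panel's top face at panel x = 175, y = 0 mm. The stop is a strip 14 mm along panel x, 110 mm along panel y, 14 mm high.
- busbar: Fixed copper bar, 30 mm along panel x, 176 mm along panel y, 5 mm thick, with a 5 mm high bolt head at each end. Origin: centre of its underside, at panel x = 120, y = 0, 13 mm above the panel's top face (the headroom). Axes as the panel's. It lies on two red blocks 40 (x) x 30 (y) x 13 mm high at panel y = +-73 mm; the passage between them is 116 mm wide.
- plate: Loose yellow rigid plate, 120 (its x) x 90 (its y) x 10 mm, 0.1 to 0.21 kg. Origin: centre of its underside; z up. It starts flat on the panel before the bar, its centre up to 30 mm beside the panel's x axis, turned up to 0.35 rad from it. Home: centre at panel x = 115 mm, its x along the panel's x; its trailing edge is then at panel x = 55 mm, 50 mm short of the bar.
- breaker: Loose white four-pole circuit breaker with a red toggle bar, 72 x 70 x 82 mm (x, y, z), standing on the panel past the contactor (panel x about 195, y about +157 mm). Origin at the centre of its underside. Not to be disturbed.
- contactor: Loose dark grey contactor, 45 x 75 x 80 mm (x, y, z), standing on the panel beside the end of the bar (panel x about 120, y about +157 mm). Origin at the centre of its underside. Not to be disturbed.
- screwdriver: Loose screwdriver with a green handle, about 185 mm long along its x, 24 mm high, lying on the panel at panel y about -165 mm. Origin under the front end of the handle. Not to be disturbed.

How it is judged:
By the outcome, as a careful person would: the job done as asked, in the order asked, and still so for the second after the job is handed in, with the robot touching nothing.
It also fails if it takes over 64 s, if anything falls off the work surface, if the arm or the gripper's body presses on something with over 40 N, if the wrist force passes 120 N, or if a joint passes its speed limit or range.

## Working session

There is one attempt and no reset: what is moved stays moved. The work goes in short steps, Python scripts to look and compute and a shell command to move; the robot and the scene stay as the last step left them, time stands still between calls to the robot, and variables do not carry over. Pictures are saved under pics/ and viewed, about 8 in all and at most 12, crops included, and the job is handed in when it is done.

```bash
mkdir -p pics; ls
python3 - <<'E'
from rig import *
import cv2,numpy as np
s=observe();print({k:np.round(v,3).tolist() for k,v in s.items()})
for n in("top","side"):
    p,d=grab_frame(n);cv2.imwrite(f"pics/{n}0.png",p[:,:,::-1]);np.save(f"pics/{n}0.npy",d)
    c=camera_params(n);print(c["fovy"],c["cx"],c["cy"],np.round(c["T"],4).tolist(),[k for k in c])
E
```

```text
pics
{'clock': 0.0, 'joint_positions': [-1.233, 0.265, 1.605, 0.0, 1.274, -0.037], 'qvel': [0.0, 0.002, -0.002, 0.0, 0.0, 0.0], 'tau': [0.002, -51.511, -36.731, 0.0, 0.013, -0.0], 'tool_pos': [0.247, -0.627, 0.252], 'eef_rot': [[0.366, -0.001, 0.931], [-0.931, 0.002, 0.366], [-0.002, -1.0, 0.0]], 'contact_force': [-0.04, 0.082, 0.306], 'torque': [-0.027, 0.013, -0.014], 'grip_width': 1.002}
53.28678128213478 320.0573986645815 202.10180165651335 [[-0.0021, -0.984, 0.178, 0.4464], [-0.9997, 0.0061, 0.022, 0.0204], [-0.0227, -0.1779, -0.9838, 0.8395], [0.0, 0.0, 0.0, 1.0]] ['fovy', 'cx', 'cy', 'T']
42.95711919378481 322.0606973781812 197.96088915639737 [[-0.8812, -0.3607, 0.3055, 0.3129], [-0.4724, 0.6965, -0.5402, 0.5027], [-0.0179, -0.6203, -0.7841, 0.7364], [0.0, 0.0, 0.0, 1.0]] ['fovy', 'cx', 'cy', 'T']
```

View pics/top0.png

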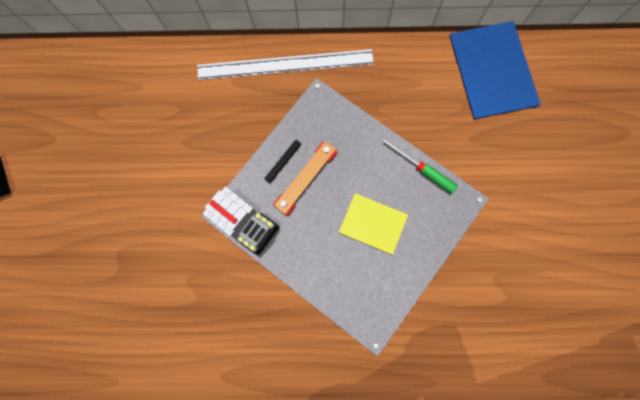

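View pics/side0.png

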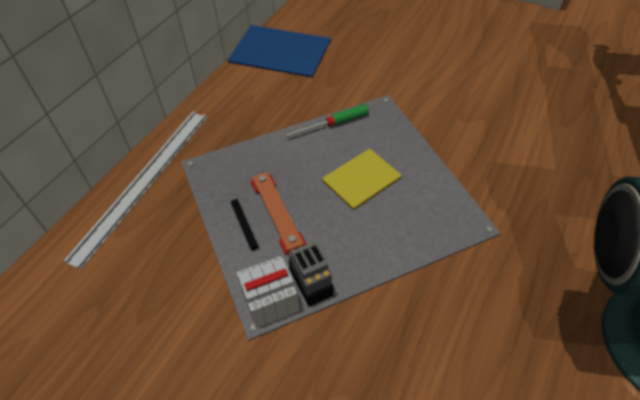

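```bash
cat > h.py <<'E'
from rig import *
import cv2,numpy as np
def cast(n,uv,z):
    c=camera_params(n);T=np.array(c["T"]);f=200/np.tan(np.radians(c["fovy"]/2))
    uv=np.atleast_2d(uv).astype(float)
    r=np.c_[(uv[:,0]-c["cx"])/f,(uv[:,1]-c["cy"])/f,np.ones(len(uv))]@T[:3,:3].T
    return (T[:3,3]+r*((z-T[2,3])/r[:,2])[:,None])[:,:2]
def blob(m,roi=None):
    m=m.astype(np.uint8)
    if roi is not None:
        k=np.zeros_like(m);x0,y0,x1,y1=roi;k[y0:y1,x0:x1]=1;m=m*k
    cs,_=cv2.findContours(m,cv2.RETR_EXTERNAL,cv2.CHAIN_APPROX_NONE)
    return max(cs,key=cv2.contourArea)[:,0,:]
def rect(n,c,z):
    (x,y),(w,h),a=cv2.minAreaRect((cast(n,c,z)*1000).astype(np.float32))
    if w<h: w,h,a=h,w,a+90
    return np.round([x,y,w,h,a],1)
def masks(p):
    h=cv2.cvtColor(p,cv2.COLOR_RGB2HSV);H,S,V=[h[...,i].astype(int) for i in range(3)]
    return dict(plate=(H>24)&(H<36)&(S>150)&(V>90),bar=(H>5)&(H<20)&(S>130),stop=V<45,grey=(S<45)&(V>70)&(V<190))
E
python3 - <<'E'
from h import *
R=dict(top=dict(bar=(270,138,340,220),stop=(260,135,302,186),grey=(200,78,490,358)),side=dict(bar=(245,170,306,252),stop=(225,192,262,252),grey=(180,95,502,340)))
for n in("top","side"):
    p=cv2.imread(f"pics/{n}0.png")[:,:,::-1].copy();m=masks(p)
    for k,z in(("plate",.016),("bar",.024),("stop",.020)):
        c=blob(m[k],R[n].get(k));print(n,k,rect(n,c,z))
    c=blob(m["grey"],R[n]["grey"]);q=cv2.convexHull(c);q=cv2.approxPolyDP(q,5,True)[:,0]
    print(n,"grey",q.tolist(),np.round(cast(n,q,.006)*1000).tolist(),rect(n,c,.006))
    d=np.load(f"pics/{n}0.npy");print(d[223,374] if n=="top" else d[180,360])
E
```

```text
top plate [549.8 -71.3 114.9  86.4  66.8]
top bar [647.9  70.8 172.6  32.6 142.5]
top stop [683.6 117.9 103.2  12.  142.6]
top grey [[315, 79], [487, 198], [377, 354], [203, 217]] [[879.0, 50.0], [604.0, -313.0], [290.0, -73.0], [567.0, 288.0]] [584.9 -12.5 458.1 398.2  52.5]
0.82552624
side plate [551.9 -70.8 120.1  89.9  67.1]
side bar [649.9  70.8 177.8  31.5 142.3]
side stop [685.7 121.7 114.5  12.5 142.4]
side grey [[388, 96], [498, 233], [249, 339], [183, 162]] [[604.0, -315.0], [292.0, -72.0], [567.0, 289.0], [881.0, 46.0]] [586.5 -13.7 459.1 400.3  52.4]
0.9399864
```

Top view: plate centre near (374,223), bar (305,178), stop (283,161), screwdriver (430,175), breaker/contactor (230,215)/(257,232). The side view agrees with it. Both views give the panel yaw as 52.4°, with its origin at about (576,-25) mm. The plate is at panel (-52,-9) mm, yawed +14.6°. I'll push with two spread fingers on the trailing edge, which will also square it.

```bash
python3 -m inch '{"linear":[[-3,0,3.4],[-6,0,6.9],[-9,0,10.3],[-12,0,13.7],[-15,0,17.1],[-18,0,20.5],[-21,0,23.9],[-24,0,27.3],[-27,0,30.8],[-30,0,34.2],[-33,0,37.6],[-36.4,0,41.5]],"rotation":[[0,-5,0],[0,-10,0],[0,-15,0],[0,-20,0],[0,-25,0],[0,-30.9,0],[0,-30.9,0],[0,-30.9,0],[0,-30.9,0],[0,-30.9,0],[0,-30.9,0],[0,-30.9,0]]}' 6
```

```text
clock: 1.1
tool_pos: [0.4763, -0.1816, 0.253]
eef_rot: [[0.792, -0.0, 0.611], [-0.611, 0.0, 0.792], [-0.0, -1.0, -0.0]]
contact_force: [0.5, -0.1, -0.7]
grip_width: 0.702
```

```bash
cat >> h.py <<'E'
U=np.array([np.cos(np.radians(52.4)),np.sin(np.radians(52.4))]);V=np.array([-U[1],U[0]]);O=np.array([575.8,-24.7])
def P(xy): d=np.array(xy)-O;return np.round([d@U,d@V],1)
def tcp():
    s=observe();t=s["tool_pos"]*np.array(1000.) if not isinstance(s["tool_pos"],list) else np.array(s["tool_pos"])*1000
    R=np.array(s["eef_rot"]);print("t",round(s["clock"],2),"tcp panel",P(t[:2]),"z",round(t[2],1),"toolz yaw rel",round(np.degrees(np.arctan2(R[1,2],R[0,2]))-52.4,2),"tilt",np.round(R[:,1],3),"F",np.round(s["contact_force"],1),"g",s["grip_width"])
def plate(sv=None):
    for n in("top","side"):
        p,d=grab_frame(n)
        if sv: cv2.imwrite(f"pics/{n}{sv}.png",p[:,:,::-1])
        r=rect(n,blob(masks(p)["plate"]),.016);print(n,"plate panel",P(r[:2]),"size",r[2:4],"yaw",round((r[4]-52.4+45)%90-45,1))
E
python3 -c "
from h import *
tcp()"
```

```text
t 1.1 tcp panel [-185.   -16.9] z 253.0 toolz yaw rel -0.04 tilt [-0.  0. -1.] F [ 0.5 -0.1 -0.7] g 0.7023099826277583
```

```bash
python3 -m inch '{"linear":[[0,0,-1],[0,2,-1.5],[0,5,-1.5],[0,8,-1.5],[0,11,-1.5],[0,14,-1.5],[0,17,-1.5],[0,19,-1.5],[0,20.5,-1.5],[0,21,-1.5],[0,21,-1.5],[0,21,-1.5]],"rotation":[[0,0,0],[0,0,0],[0,0,0],[0,0,0],[0,0,0],[0,0,0],[0,0,0],[0,0,0],[0,0,0],[0,0,0],[0,0,0],[0,0,0]]}'; python3 -c "
from h import *
tcp();plate(1)"
```

```text
clock: 2.1
tool_pos: [0.4671, -0.1958, 0.0436]
eef_rot: [[0.792, 0.0, 0.611], [-0.611, -0.0, 0.792], [0.0, -1.0, -0.0]]
contact_force: [0.4, 0.0, 0.8]
grip_width: 0.703
t 2.1 tcp panel [-201.9  -18.3] z 43.6 toolz yaw rel -0.03 tilt [ 0. -0. -1.] F [0.4 0.  0.8] g 0.7032309077411729
top plate panel [-64.9 -10.7] size [88.5 86.1] yaw 14.9
side plate panel [-51.1  -9.3] size [120.1  89.8] yaw 14.4
```

```bash
python3 -m inch '{"linear":[[-0.3,0,1],[-0.6,0,2],[-0.9,0,3],[-0.9,0,4],[-0.9,0.4,4.2],[-0.9,0.8,4.2],[-0.9,1.0,4.2],[-0.9,1.0,4.2]],"rotation":[[0,0,0],[0,0,0],[0,0,0],[0,0,0],[0,0,0],[0,0,0],[0,0,0],[0,0,0]]}'
python3 - <<'E'
from h import *
tcp()
p,d=grab_frame("side");cv2.imwrite("pics/side2.png",cv2.resize(p[60:260,280:600,::-1],(800,500),interpolation=cv2.INTER_CUBIC))
E
```

```text
clock: 2.87
tool_pos: [0.4847, -0.1565, 0.0323]
eef_rot: [[0.792, -0.002, 0.61], [-0.61, 0.001, 0.792], [-0.002, -1.0, -0.001]]
contact_force: [-0.2, 0.2, -1.1]
grip_width: 0.703
t 2.87 tcp panel [-160.    -8.2] z 32.3 toolz yaw rel -0.01 tilt [-0.002  0.001 -1.   ] F [-0.2  0.2 -1.1] g 0.7030311831060074
```

View pics/side2.png

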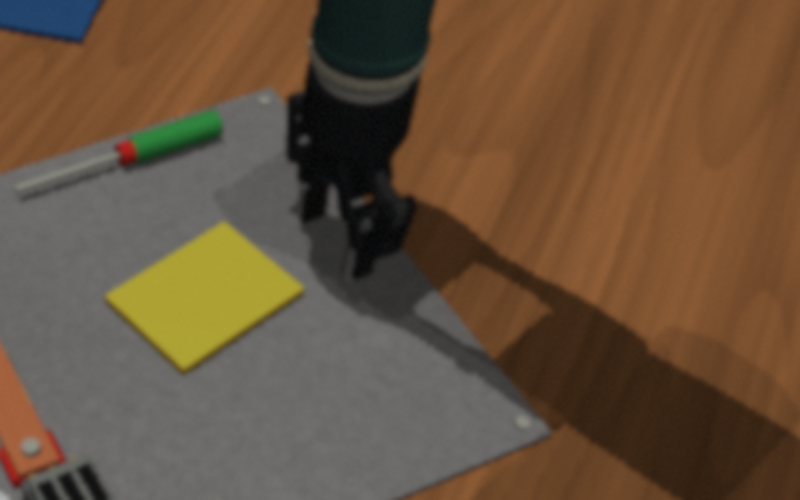

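The fingers (about (310,210) and (360,270) in the crop) are behind the plate's trailing edge, just above the panel. I'll feel for the panel now.

```bash
python3 -m inch '{"linear":[[0,0.1,0],[0,0.2,0],[0,0.2,0]],"rotation":[[0,0,0],[0,0,0],[0,0,0]]}'|tail -2; python3 -m inch '{"linear":[[0,0.1,0],[0,0.2,0],[0,0.2,0]],"rotation":[[0,0,0],[0,0,0],[0,0,0]]}'|tail -2;  python3 -c "
from h import *
tcp()"
```

```text
contact_force: [0.8, -1.0, -0.1]
grip_width: 0.704
contact_force: [-0.3, 0.1, 0.1]
grip_width: 0.7
t 3.42 tcp panel [-159.9   -9. ] z 29.1 toolz yaw rel -0.04 tilt [-0.  0. -1.] F [-0.3  0.1  0.1] g 0.6996491106275844
```

```bash
for i in 1 2 3; do python3 -m inch '{"linear":[[0,0.1,0],[0,0.1,0],[0,0.1,0]],"rotation":[[0,0,0],[0,0,0],[0,0,0]]}'|grep -E "tool_pos|force";done
```

```text
tool_pos: [0.4854, -0.1568, 0.0282]
contact_force: [-0.4, 1.0, 0.1]
tool_pos: [0.4854, -0.1568, 0.0272]
contact_force: [0.5, 0.3, 1.1]
tool_pos: [0.4854, -0.1568, 0.0262]
contact_force: [-0.1, -0.3, 0.1]
```

```bash
for i in 1 2 3; do python3 -m inch '{"linear":[[0,0.1,0],[0,0.1,0],[0,0.1,0]],"rotation":[[0,0,0],[0,0,0],[0,0,0]]}'|grep -E "tool_pos|force";done
```

```text
tool_pos: [0.4855, -0.1568, 0.0252]
contact_force: [-0.6, -0.9, 0.4]
tool_pos: [0.4854, -0.1568, 0.0242]
contact_force: [0.3, -0.1, -1.0]
tool_pos: [0.4854, -0.1568, 0.0232]
contact_force: [-0.7, -0.5, -0.0]
```

```bash
for i in 1 2 3; do python3 -m inch '{"linear":[[0,0.1,0],[0,0.1,0],[0,0.1,0]],"rotation":[[0,0,0],[0,0,0],[0,0,0]]}'|grep -E "tool_pos|force";done
```

```text
tool_pos: [0.4856, -0.1569, 0.0229]
contact_force: [-1.1, 0.5, 5.6]
tool_pos: [0.4857, -0.1569, 0.0229]
contact_force: [-5.5, 2.1, 13.5]
tool_pos: [0.4857, -0.1569, 0.0228]
contact_force: [-7.8, 3.3, 22.1]
```

```bash
python3 -m inch '{"linear":[[0,-0.3,0],[0,-0.52,0],[0,-0.52,0.3],[0,-0.52,0.6],[0,-0.52,0.9],[0,-0.52,1.2],[0,-0.52,1.5],[0,-0.52,1.8],[0,-0.52,2.1],[0,-0.52,2.4],[0,-0.52,2.7],[0,-0.52,3.0]],"rotation":[[0,0,0],[0,0,0],[0,0,0],[0,0,0],[0,0,0],[0,0,0],[0,0,0],[0,0,0],[0,0,0],[0,0,0],[0,0,0],[0,0,0]]}'>/dev/null;python3 -c "
from h import *
tcp()"
python3 -m inch '{"linear":[[0,0,0.2],[0,0,0.4],[0,0,0.6],[0,0,0.8],[0,0,1.0],[0,0,1.2],[0,0,1.4],[0,0,1.6],[0,0,1.8],[0,0,2.0],[0,0,2.2],[0,0,2.4]],"rotation":[[0,0,0],[0,0,0],[0,0,0],[0,0,0],[0,0,0],[0,0,0],[0,0,0],[0,0,0],[0,0,0],[0,0,0],[0,0,0],[0,0,0]]}'>/dev/null;python3 -c "
from h import *
tcp();plate(3)"
```

```text
t 6.67 tcp panel [-129.4   -9.1] z 25.5 toolz yaw rel -0.02 tilt [-0.  0. -1.] F [ 0.3 -0.5  0.1] g 0.7025124805488265
t 7.67 tcp panel [-105.5   -9.2] z 25.5 toolz yaw rel -0.03 tilt [ 0. -0. -1.] F [ 0.3 -0.4 -0.9] g 0.7010682236370906
top plate panel [-56.3 -30.3] size [54.4 12.5] yaw 35.9
side plate panel [-32.9  -9.3] size [103.2  90. ] yaw 15.7
```

```bash
python3 -c "
import cv2
p=cv2.imread('pics/side3.png');cv2.imwrite('pics/side3c.png',cv2.resize(p[60:260,240:560],(800,500),interpolation=2))"
```

```text
(no output)
```

View pics/side3c.png

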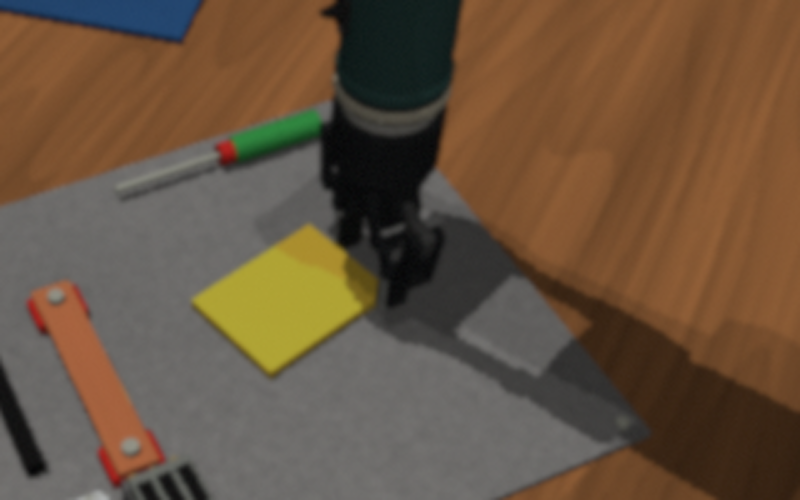

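Fingers are just reaching the plate's near corner at (380,300). The plate hasn't moved yet, and shadow was clipping my mask. I'll loosen the mask and keep pushing.

```bash
sed -i 's/(S>150)&(V>90)/(S>120)\&(V>45)/' h.py; python3 -m inch '{"linear":[[0,0,0.2],[0,0,0.4],[0,0,0.6],[0,0,0.8],[0,0,1.0],[0,0,1.2],[0,0,1.4],[0,0,1.6],[0,0,1.8],[0,0,2.0],[0,0,2.2],[0,0,2.4]],"rotation":[[0,0,0],[0,0,0],[0,0,0],[0,0,0],[0,0,0],[0,0,0],[0,0,0],[0,0,0],[0,0,0],[0,0,0],[0,0,0],[0,0,0]]}'>/dev/null;python3 -c "
from h import *
tcp();plate(4)"
```

```text
t 8.77 tcp panel [-81.6  -9.1] z 25.5 toolz yaw rel -0.03 tilt [-0.  0. -1.] F [-0.5 -1.1  1.1] g 0.701505731903528
top plate panel [-8.6 -6.1] size [97.2 89.1] yaw 16.6
side plate panel [-9.2 -8.9] size [103.7  91.5] yaw 16.7
```

Yaw went up from 14.5° to 16.7°. At 60 mm opening the +y finger slid past outside the plate's back corner (panel y about 19). I'll back off, raise, and narrow the opening.

```bash
python3 -m inch '{"linear":[[0,0,-0.5],[0,0,-1.5],[0,0,-3],[0,0,-5],[0,0,-7],[0,-1,-8],[0,-1.2,-8],[0,-1.2,-8]],"rotation":[[0,0,0],[0,0,0],[0,0,0],[0,0,0],[0,0,0],[0,0,0],[0,0,0],[0,0,0]]}'>/dev/null; python3 -m inch '{"linear":[[0,0,0],[0,0,0],[0,0,0],[0,0,0],[0,0,0],[0,0,0]],"rotation":[[0,0,0],[0,0,0],[0,0,0],[0,0,0],[0,0,0],[0,0,0]]}' 3.2 >/dev/null;python3 -c "
from h import *
tcp();plate(5)"
```

```text
t 10.03 tcp panel [-161.4   -8.9] z 37.2 toolz yaw rel 0.01 tilt [-0.  0. -1.] F [1.1 0.6 0. ] g 0.37756672540789166
top plate panel [-18.4  -8.9] size [118.   88.8] yaw 16.4
side plate panel [-17.5 -11.5] size [120.7  91. ] yaw 16.4
```

```bash
python3 -m inch '{"linear":[[0.3,0.4,0],[0.3,0.85,0],[0.3,0.85,0],[0.3,0.85,0.5],[0.3,0.85,1],[0.3,0.85,1.7],[0.3,0.85,2.4],[0.3,0.85,3.1],[0.3,0.85,3.8],[0.3,0.85,4.5],[0.3,0.85,5.2],[0.3,0.85,5.8]],"rotation":[[0,0,0],[0,0,0],[0,0,0],[0,0,0],[0,0,0],[0,0,0],[0,0,0],[0,0,0],[0,0,0],[0,0,0],[0,0,0],[0,0,0]]}'>/dev/null; python3 -c "
from h import *
tcp()"; python3 -m inch '{"linear":[[0,0,0.2],[0,0,0.4],[0,0,0.6],[0,0,0.8],[0,0,1.0],[0,0,1.2],[0,0,1.4],[0,0,1.6],[0,0,1.8],[0,0,2.0],[0,0,2.2],[0,0,2.4]],"rotation":[[0,0,0],[0,0,0],[0,0,0],[0,0,0],[0,0,0],[0,0,0],[0,0,0],[0,0,0],[0,0,0],[0,0,0],[0,0,0],[0,0,0]]}'|grep force;python3 -c "
from h import *
tcp();plate(6)"
```

```text
t 11.13 tcp panel [-102.8  -12.1] z 29.0 toolz yaw rel -0.0 tilt [ 0.  0. -1.] F [ 0.1 -0.8  0.3] g 0.3739489801052184
contact_force: [-1.0, 0.2, 0.5]
t 12.13 tcp panel [-79.5 -12.1] z 28.9 toolz yaw rel -0.03 tilt [-0.  0. -1.] F [-1.   0.2  0.5] g 0.3759127859146625
top plate panel [  0.6 -11.6] size [109.8  89.5] yaw 13.5
side plate panel [  0.1 -14.4] size [118.2  91.3] yaw 13.4
```

```bash
python3 -m inch '{"linear":[[0,0,-0.5],[0,0,-1.5],[0,0,-2],[0.3,0,-2],[0.7,0,-2],[1,0,-2],[1,0,-2],[1,0.2,-2],[1,0.35,-2],[1,0.35,-2]],"rotation":[[0,0,0],[0,0,0],[0,0,0],[0,0,0],[0,0,0],[0,0,0],[0,0,0],[0,0,0],[0,0,0],[0,0,0]]}' 6 >/dev/null; python3 -c "
from h import *
tcp()"; python3 -m inch '{"linear":[[0,0,0.3],[0,0,0.6],[0,0,0.9],[0,0,1.2],[0,0,1.5],[0,0,1.8],[0,0,2.1],[0,0,2.4],[0,0,2.6],[0,0,2.8],[0,0,3.0],[0,0,3.2]],"rotation":[[0,0,0],[0,0,0],[0,0,0],[0,0,0],[0,0,0],[0,0,0],[0,0,0],[0,0,0],[0,0,0],[0,0,0],[0,0,0],[0,0,0]]}'|grep force;python3 -c "
from h import *
tcp();plate(7)"
```

```text
t 13.07 tcp panel [-99.8 -21.6] z 24.9 toolz yaw rel -0.01 tilt [-0.001  0.    -1.   ] F [ 0.4 -0.5 -0.5] g 0.7008030066426344
contact_force: [-1.0, -1.4, 0.1]
t 14.07 tcp panel [-67.7 -22. ] z 25.4 toolz yaw rel -0.03 tilt [-0.  0. -1.] F [-1.  -1.4  0.1] g 0.7036418752376971
top plate panel [ 11.3 -15.4] size [110.7  89.5] yaw 10.5
side plate panel [ 10.6 -18.3] size [117.6  91.3] yaw 10.2
```

Yaw is 10° and y about -17. A sideways push at the rear of the plate's -y flank should fix both together.

```bash
python3 -m inch '{"linear":[[0,0,-0.5],[0,0,-1.5],[0,-1.5,-2],[0,-3,-2],[2,-3,-1],[4.5,-3,1],[7,-3,3],[8.6,-3,5.6],[8.6,-3,5.6],[8.6,-3,5.6],[8.6,-3,5.6]],"rotation":[[0,0,0],[0,0,0],[0,0,0],[0,0,0],[0,0,0],[0,0,0],[0,0,0],[0,0,0],[0,0,0],[0,0,0],[0,0,0]]}' 0 >/dev/null; python3 -c "
from h import *
tcp();plate(8)"
```

```text
t 15.08 tcp panel [ -12.6 -107.4] z 54.9 toolz yaw rel -0.02 tilt [-0.002  0.    -1.   ] F [-0.3 -0.2 -0.4] g -0.004143546927858014
top plate panel [ 10.  -15.8] size [113.7  89.2] yaw 10.1
side plate panel [ 11.6 -18.2] size [116.3  92.9] yaw 11.0
```

```bash
python3 -m inch '{"linear":[[0,1,0],[0,2,0],[0,2.37,0],[0,2.37,0],[-0.6,2.37,0],[-1.2,2.37,0],[-1.8,2.37,0],[-2.2,2.37,0],[-2.6,2.37,0],[-3,2.37,0],[-3.4,2.37,0],[-3.7,2.37,0]],"rotation":[[0,0,0],[0,0,0],[0,0,0],[0,0,0],[0,0,0],[0,0,0],[0,0,0],[0,0,0],[0,0,0],[0,0,0],[0,0,0],[0,0,0]]}'|grep force; python3 -c "
from h import *
tcp();plate(9)"
```

```text
contact_force: [1.5, -0.5, 0.6]
t 16.18 tcp panel [-11.7 -71. ] z 32.1 toolz yaw rel -0.01 tilt [ 0.001 -0.    -1.   ] F [ 1.5 -0.5  0.6] g 0.003138227668727513
top plate panel [29.9 -9.5] size [88.5 75.8] yaw 9.0
side plate panel [ 20.2 -13.3] size [100.8  91.3] yaw 8.3
```

```bash
python3 -m inch '{"linear":[[-0.2,0,0],[-0.4,0,0],[-0.6,0,0],[-0.8,0,0],[-1,0,0],[-1,0,0]],"rotation":[[0,0,0],[0,0,0],[0,0,0],[0,0,0],[0,0,0],[0,0,0]]}'|grep force; python3 -c "
from h import *
tcp();plate(10)"
```

```text
contact_force: [1.1, -1.4, 0.1]
t 16.78 tcp panel [-11.8 -60.9] z 31.8 toolz yaw rel -0.02 tilt [-0.  0. -1.] F [ 1.1 -1.4  0.1] g 0.00019474514479915682
top plate panel [32.4 -3.2] size [88.9 77. ] yaw 5.9
side plate panel [21.3 -6.7] size [105.3  91.6] yaw 5.2
```

View pics/side10.png

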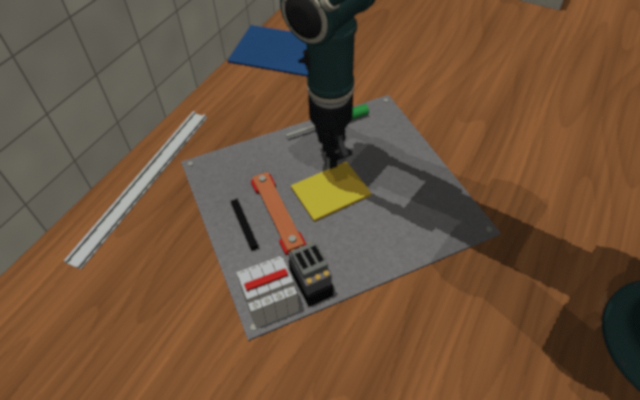

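The fingers are at the plate's flank near (335,165). The plate is still flat and is turning towards square. Another 8 mm.

```bash
python3 -m inch '{"linear":[[-0.2,0,0],[-0.4,0,0],[-0.6,0,0],[-0.8,0,0],[-0.8,0,0],[-0.5,0,0],[0.5,0,0],[2,0,0],[3,-1,0],[3.5,-3,0],[3.5,-4,0],[3.5,-4,0]],"rotation":[[0,0,0],[0,0,0],[0,0,0],[0,0,0],[0,0,0],[0,0,0],[0,0,0],[0,0,0],[0,0,0],[0,0,0],[0,0,0],[0,0,0]]}'|grep force; python3 -c "
from h import *
tcp();plate(11)"
```

```text
contact_force: [0.3, -0.7, -0.1]
t 17.88 tcp panel [-10.6 -99.3] z 75.6 toolz yaw rel -0.06 tilt [ 0.007 -0.001 -1.   ] F [ 0.3 -0.7 -0.1] g -0.0017155825869711347
top plate panel [14.5  0.8] size [117.7  89.8] yaw 2.1
side plate panel [15.8 -1.5] size [122.   92.2] yaw 1.9
```

```bash
python3 -m inch '{"linear":[[0,0,-2.5],[0,0,-5],[-3,0,-7.4],[-6,0,-7.4],[-9,0,-7.4],[-9.9,0,-7.4],[-9.9,0,-7.4],[-9.9,1.5,-7.4],[-9.9,3,-7.4],[-9.9,4.2,-7.4],[-9.9,4.6,-7.4],[-9.9,4.6,-7.4]],"rotation":[[0,0,0],[0,0,0],[0,0,0],[0,0,0],[0,0,0],[0,0,0],[0,0,0],[0,0,0],[0,0,0],[0,0,0],[0,0,0],[0,0,0]]}' 6|grep force; python3 -c "
from h import *
tcp()"
```

```text
contact_force: [-0.6, -0.6, 0.8]
t 18.98 tcp panel [-86.2   3.6] z 24.1 toolz yaw rel -0.02 tilt [-0.003  0.001 -1.   ] F [-0.6 -0.6  0.8] g 0.7025808559865501
```

```bash
python3 -m inch '{"linear":[[0.3,-0.1,0.5],[0.3,-0.1,1],[0.3,-0.1,1.4],[0.3,-0.1,1.8],[0.3,-0.1,2.2],[0.3,-0.1,2.6],[0.3,-0.1,3],[0.3,-0.1,3.4],[0.3,-0.1,3.8],[0.3,-0.1,4.2],[0.3,-0.1,4.6],[0.3,-0.1,5]],"rotation":[[0,0,0],[0,0,0],[0,0,0],[0,0,0],[0,0,0],[0,0,0],[0,0,0],[0,0,0],[0,0,0],[0,0,0],[0,0,0],[0,0,0]]}'|grep force; python3 -c "
from h import *
tcp();plate(12)"
```

```text
contact_force: [-0.2, -1.9, 0.5]
t 19.98 tcp panel [-35.5  -0.1] z 26.8 toolz yaw rel -0.03 tilt [-0. -0. -1.] F [-0.2 -1.9  0.5] g 0.7040049064127163
top plate panel [49.7 -0.6] size [89.9 85.5] yaw 0.5
side plate panel [39.2 -2.9] size [112.8  91.6] yaw 0.1
```

```bash
python3 -m inch '{"linear":[[0,0.1,0.3],[0,0.1,0.6],[0,0.1,0.9],[0,0.1,1.2],[0,0.1,1.5],[0,0.1,1.8],[0,0.1,2.1],[0,0.1,2.4],[0,0.1,2.7],[0,0.1,3],[0,0.1,3.3],[0,0.1,3.6]],"rotation":[[0,0,0],[0,0,0],[0,0,0],[0,0,0],[0,0,0],[0,0,0],[0,0,0],[0,0,0],[0,0,0],[0,0,0],[0,0,0],[0,0,0]]}'|grep force; python3 -c "
from h import *
tcp();plate(13)"; python3 -m inch '{"linear":[[0,0,0.3],[0,0,0.6],[0,0,0.9],[0,0,1.2],[0,0,1.5],[0,0,1.8],[0,0,2.1],[0,0,2.4],[0,0,2.7],[0,0,3],[0,0,3.3],[0,0,3.5]],"rotation":[[0,0,0],[0,0,0],[0,0,0],[0,0,0],[0,0,0],[0,0,0],[0,0,0],[0,0,0],[0,0,0],[0,0,0],[0,0,0],[0,0,0]]}'|grep force; python3 -c "
from h import *
tcp();plate(14)"
```

```text
contact_force: [-1.1, -1.3, -1.6]
t 21.08 tcp panel [ 0.6 -0.1] z 25.8 toolz yaw rel -0.03 tilt [-0.  0. -1.] F [-1.1 -1.3 -1.6] g 0.7036065368772615
top plate panel [87.2 22.2] size [45.6 36.6] yaw -0.5
side plate panel [60.6 -2.7] size [91.5 83.5] yaw -0.2
contact_force: [-1.3, -1.4, 1.3]
t 22.18 tcp panel [35.7 -0.2] z 25.8 toolz yaw rel -0.02 tilt [ 0.  0. -1.] F [-1.3 -1.4  1.3] g 0.702931756767498
top plate panel [79.2 22.2] size [60.2 33.7] yaw 37.8
side plate panel [78.2 -2.5] size [91.5 48.3] yaw -0.5
```

View pics/side14.png

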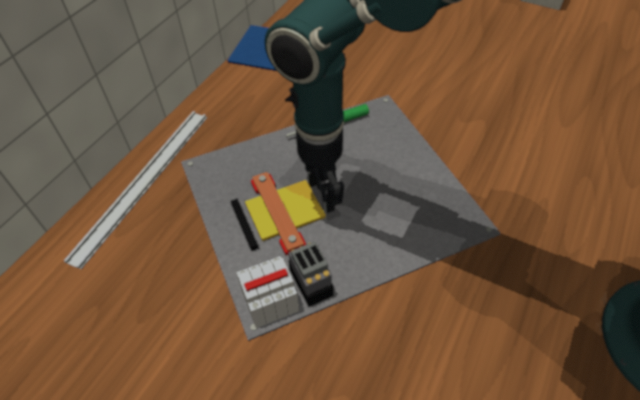

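The plate is under the bar, with its leading edge near (250,215), a few mm from the stop (strip 235–255, 200–248). I'll finish with slow 1 mm steps and watch the force.

```bash
python3 -m inch '{"linear":[[0,0,0.1],[0,0,0.2],[0,0,0.3],[0,0,0.4],[0,0,0.5],[0,0,0.6],[0,0,0.6]],"rotation":[[0,0,0],[0,0,0],[0,0,0],[0,0,0],[0,0,0],[0,0,0],[0,0,0]]}'|grep -E "pos|force"; for i in 1 2 3 ; do python3 -m inch '{"linear":[[0,0,0.1],[0,0,0.1]],"rotation":[[0,0,0],[0,0,0]]}'|grep -E "pos|force"; done; python3 -c "
from h import *
tcp()"
```

```text
tool_pos: [0.6012, 0.0081, 0.0257]
contact_force: [-0.1, -0.3, -0.8]
tool_pos: [0.6018, 0.0089, 0.0257]
contact_force: [-0.3, -1.1, 0.4]
tool_pos: [0.6024, 0.0096, 0.0258]
contact_force: [0.1, -0.6, -0.4]
tool_pos: [0.603, 0.0104, 0.0258]
contact_force: [-0.2, 0.7, -0.1]
t 23.37 tcp panel [44.4 -0.2] z 25.8 toolz yaw rel -0.03 tilt [ 0.  0. -1.] F [-0.2  0.7 -0.1] g 0.7026411072338756
```

```bash
for i in 1 2 3 4; do python3 -m inch '{"linear":[[0,0,0.05],[0,0,0.05],[0,0,0.05]],"rotation":[[0,0,0],[0,0,0],[0,0,0]]}'|grep -E "force"; done; python3 -c "
from h import *
tcp()"
```

```text
contact_force: [-0.5, -0.1, 0.7]
contact_force: [-0.0, -0.7, -0.2]
contact_force: [-0.5, -1.4, 0.0]
contact_force: [-1.6, -3.1, 1.5]
t 24.37 tcp panel [45.8 -0.1] z 25.7 toolz yaw rel -0.02 tilt [-0.001 -0.    -1.   ] F [-1.6 -3.1  1.5] g 0.6976401899533469
```

Force is starting to rise, so that's first contact. A bit more to seat both corners.

```bash
for i in 1 2 3; do python3 -m inch '{"linear":[[0,0,0.04],[0,0,0.04],[0,0,0.04]],"rotation":[[0,0,0],[0,0,0],[0,0,0]]}'|grep -E "force"; done; python3 -c "
from h import *
tcp()"
```

```text
contact_force: [-2.4, -4.6, 1.9]
contact_force: [-3.3, -4.7, 2.4]
contact_force: [-3.3, -6.6, 3.0]
t 25.12 tcp panel [46.  -0.1] z 25.7 toolz yaw rel -0.01 tilt [-0.002 -0.002 -1.   ] F [-3.3 -6.6  3. ] g 0.7034903645185488
```

The TCP has stalled while the force climbs, so it's against the stop. Retreating.

```bash
python3 -m inch '{"linear":[[0,0,-0.2],[0,0,-0.6],[0,0,-1.5],[0,0,-3],[0,0,-5],[0,-1,-7],[0,-4,-9],[0,-7,-11],[0,-10,-14],[0,-13,-17],[0,-16,-20],[0,-18,-22]],"rotation":[[0,0,0],[0,0,0],[0,0,0],[0,0,0],[0,0,0],[0,0,0],[0,0,0],[0,0,0],[0,0,0],[0,0,0],[0,0,0],[0,0,0]]}'|grep -E "force"; python3 -m inch '{"linear":[[2,0,0],[5,0,0],[8,0,0],[11,0,0],[14,0,0],[17,0,0],[20,0,0],[22,0,0],[22,0,0],[22,0,0]],"rotation":[[0,0,0],[0,0,0],[0,0,0],[0,0,0],[0,0,0],[0,0,0],[0,0,0],[0,0,0],[0,0,0],[0,0,0]]}'|grep -E "force"
python3 - <<'E'
from h import *
tcp();O2=[]
for n in("top","side"):
    p,d=grab_frame(n);cv2.imwrite(f"pics/{n}20.png",p[:,:,::-1])
    m=masks(p)["plate"].astype(np.uint8)
    ys,xs=np.nonzero(m);w=cast(n,np.c_[xs,ys],.016)*1000-O;a=w@U;b=w@V;k=(a>30)&(a<200)&(abs(b)<70);a,b=a[k],b[k]
    print(n,"x",a.min(),a.max(),"y",b.min(),b.max())
    for lo in(-35,-15,5,25): s=(b>lo)&(b<lo+10);print("  y",lo,"trail",round(a[s].min(),1),"lead",round(a[s].max(),1))
t=cv2.imread("pics/top20.png")[110:260,200:400];s=cv2.imread("pics/side20.png")[150:300,200:400]
cv2.imwrite("pics/end.png",np.hstack([cv2.resize(i,(400,300),interpolation=2) for i in(t,s)]))
E
```

```text
contact_force: [0.5, -0.5, 0.1]
contact_force: [0.6, 0.0, 0.3]
t 26.95 tcp panel [-173.8 -220.1] z 204.9 toolz yaw rel -0.08 tilt [-0.001  0.001 -1.   ] F [0.6 0.  0.3] g 0.7047143710978078
top x 54.692325456853936 177.08996113901463 y -45.72885565518563 45.526919407559554
  y -35 trail 54.8 lead 177.1
  y -15 trail 55.0 lead 177.0
  y 5 trail 54.7 lead 176.9
  y 25 trail 54.7 lead 176.9
side x 55.815169594063754 177.53601508380362 y -48.567088712896684 43.1068921109013
  y -35 trail 56.0 lead 177.5
  y -15 trail 55.8 lead 177.5
  y 5 trail 55.9 lead 177.4
  y 25 trail 55.9 lead 177.4
```

View pics/end.png

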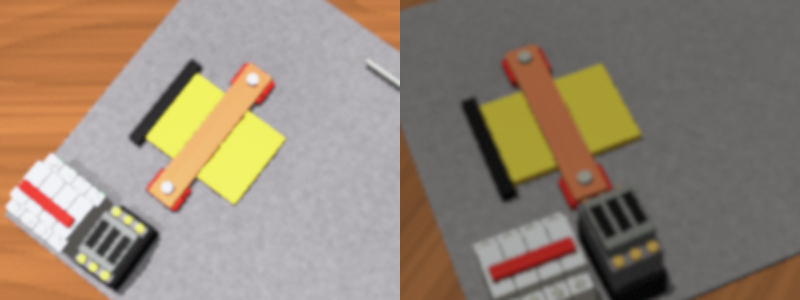

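Both views show the plate's leading edge lying along the stop, with the trailing edge parallel at panel x of about 55 mm. The breaker and contactor haven't moved.

```bash
python3 -m inch '{"linear":[[0,0,0],[0,0,0],[0,0,0]],"rotation":[[0,0,0],[0,0,0],[0,0,0]]}'|grep force
python3 - <<'E'
from rig import *
import cv2,numpy as np
p,_=grab_frame("top");h=cv2.cvtColor(p,cv2.COLOR_RGB2HSV);q=cv2.cvtColor(cv2.imread("pics/top0.png"),cv2.COLOR_BGR2HSV)
for i in(q,h):
    m=(i[...,0]>45)&(i[...,0]<75)&(i[...,1]>120);m[:160]=0;m[200:]=0;y,x=np.nonzero(m);print(x.mean(),y.mean(),len(x))
print(hand_in())
E
```

```text
contact_force: [-0.7, 0.1, 0.1]
438.825974025974 178.60779220779222 385
438.8120104438642 178.59791122715404 383
the job is handed in; nothing more can be done
None
```

The yellow plate is home under the copper bar, its leading edge flush against the black end stop, and the job is handed in. It took about 27 s of the 64 s allowed.

**How it went:** My first two-finger push turned the plate the wrong way, from about 14.5° to 16.4°, because one finger slid past its back corner. I re-approached with repositioned fingers, then used a sideways push on its flank to square and centre it. After that I pushed it straight in with two fingers until the force rose to about 7 N and the hand stopped advancing. Then I backed the hand off and raised it clear.

**Last checks:**
- **Plate position:** the trailing edge is at panel x = 54.7–56.0 mm (55 is home) and square to within what I can measure. It is centred at y = 0 in the top view and about -2.7 mm in the side view; the two calibrations disagree by that much.
- **Leading edge:** it measures about 177 mm in both views, against the stop face at 175 mm. I put that down to ray and pixel error, since the pictures show no gap.
- **Other objects:** the screwdriver handle moved less than 0.02 pixels in the top view. I judged the breaker and contactor unmoved by eye only.
- **Copper bar:** I saw no sign of the fingers or plate pressing on it; the fingers stayed over 40 mm short of it and the plate looked flat throughout.
- **Hand:** well clear, with no contact force beyond sensor noise.

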